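Feel the height of a stone with a bench gauge and lock the reading

TASK

Take the bench gauge's red grip, lower the probe gently until its sprung foot rests lightly on the stone in the tub, then, with the foot still resting on it, turn the grip clockwise until it is fully locked. Let go, leaving the probe locked at that height with its foot just pressing on the stone, and leave the other things on the bench alone.

Things in the scene. Friction and masses are not known exactly. Their poses are not given: they have to be found in the camera images.
- stand: Fixed bench height gauge. Dark base plate 170 x 250 x 15 mm on the bench; steel column 160 mm high, 98 mm to +y of the probe; a blue arm from the column carries a sleeve (40 mm across, top 156 mm above the bench; a brass collar on it ends at 160 mm) through which the vertical probe slides. Origin: on the probe's axis, at bench height. z up.
- grip_center (a point): Centre of the red grip on top of the probe: an upright bar 46 mm long (its own x, white mark at the +x end on top), 14 mm thick (its own y), 30 mm high; take it across the 14 mm from above. With the probe fully up its centre is 255 mm above the bench (joint probe 0). It goes down with the probe and turns about the vertical axis through this point.
- probe (a joint): How far the probe is lowered, m: 0 fully up, 0.075 lowest; starts 0 to 0.012, clear of the stone. It slides stiffly: about 8 N of rubbing, locked or not, holds it where it is left. With its 3 N weight helping, it takes about 5 N to push it down before the foot meets anything. The foot is sprung, so the probe can go on down while the foot stands on the stone.
- grip (a joint): Turn of the grip, rad: starts at 0 to 0.25 (unlocked) and grows clockwise as seen from above; fully locked from 1.2 rad, stop at 1.45 rad. It turns stiffly (0.15 N m throughout) and stays where it is left.
- foot: Steel foot, 14 mm disc under the probe; origin at its underside, 105 mm above the bench with the probe fully up. Sprung against the probe: 3 N per mm, solid after 6 mm. Lightly and properly seated it presses on the stone with 2 to 7 N (0.7 to 2.3 mm of spring); the stone chips above 16 N.
- tub: Low white specimen tub standing fixed on the base plate under the probe, 80 mm across the rim, rim 45 mm above the bench; origin under its centre. In it lies a dark brown stone, about 52 mm across with a flat level top, on packing of unknown thickness: the stone's top lies anywhere from 45 to 70 mm above the bench and its height is not measured; it must be felt.
- setting_block_center (a point): Bystander: small bright steel block 30 x 20 x 20 mm lying on the gauge's base plate beside the tub; centre.
- jar_center (a point): Bystander: white closed sample jar, 70 mm across, 91 mm tall; centre.
- slide_box_center (a point): Bystander: blue slide box with pale lid, 102 x 77 x 38 mm; centre.
- spare_stone_center (a point): Bystander: brown stone, 64 mm across, 34 mm high; centre.
- weight_center (a point): Bystander: brass weight 40 mm across, 48 mm tall; centre.
- brush_grip (a point): Bystander: brush lying on the bench beyond the gauge, towards -y; point on its handle.
- chisel_grip (a point): Bystander: slim hand chisel with a red handle, lying on the bench at -y; point on its handle.

How it is judged:
By the outcome, as a careful person would: the job done as asked, in the order asked, and still so for the second after the job is handed in, with the robot touching nothing.
It also fails if it takes over 40 s, if anything falls off the work surface, if the arm or the gripper's body presses on something with over 40 N, if the wrist force passes 120 N, or if a joint passes its speed limit or range.

ROBOT

A 6-joint arm with a two-finger parallel gripper is mounted at the origin on the work surface. World frame = base frame: x ahead of the robot, y to its left, z up, the work surface at z = 0. Lengths are in m, angles in rad, forces in N, time in s.
With the tool pointing down it reaches from about 0.425 to 0.95 m from the base axis. Payload 3.5 kg.
Tool frame: the origin (TCP) lies midway between the tips of the shut fingers; the grasp point (between the pads) lies 19 mm behind it; y points along the fingers, x is the direction in which the jaws open and shut, and the axes are right-handed (so a half turn about y gives the same grasp; the last joint's range is limited). The gripper opens to 85 mm and grips with 20 to 120 N. Pads are 22 mm wide; open, the fingers measure 114 mm over their backs; the gripper's body (76 mm by 85 mm) begins 54 mm behind the grasp point. The pads swing forward as they close: fully open they stand 13 mm farther back than shut.
Start: joints at [1.194, 0.286, 1.577, -0, 1.279, -0.15], TCP at [0.152, 0.658, 0.201] pointing down, gripper open.
Joint ranges: [-2.77, 2.77], [-0.9, 2.22], [0.21, 2.48], [-1.53, 4.67], [0.24, 2.81], [-2.84, 2.84]. Speed limits (rad/s): [2.79, 2.79, 3.14, 3.14, 3.14, 3.14].

INTERFACE

Orientations are given as a unit quaternion [x, y, z, w].
In Python, from plant import ctrl, viewer gives the robot as it stands.
- The arm moves only by the tool step_arm, never from a script. Its argument "rows" is a list of rows, each a list of 3 entries, a list of its own where there are three numbers: the turn, a rotation vector about the tool's x, y, z in degrees, then the shift along the tool's x, y, z in mm, then the closure, from 0 (fully open) to 1 (shut). A call has 1 to 10 rows; each row is the pose to reach, as a shift and turn from the pose commanded when the call began, along the tool's axes at that moment; what a row does not reach only later rows make up. A row lasts 1/12 s, in which the tool goes at most 41.7 mm and 7.16 degrees, less where a joint would pass 70% of its speed; a pose out of reach is approached as far as the arm can. A call with a gripper value outside its range is refused whole. The fingers move at their own pace and stop on an object; "newtons" is the grip in N (left out, the last holds). Time passes only in rows, so rows that repeat a pose let the fingers close. It gives the time, the measured TCP pose, the force and the opening at its end, in the units of the state.
- ctrl.get_state(): the state, without advancing time (a new reading comes with each control period).
- viewer.read_camera(name): name is "side" or "top"; returns (picture, depth): 420x560x3 uint8, red, green, blue; 420x560 float32, m along the optical axis (not along the pixel's ray), 0 where there is no reading.
- viewer.calibration(name): a dict with "K" (3x3 intrinsics, pixels), "D" ([k1, k2, p1, p2, k3] as OpenCV has them; the pictures are not rectified), "R" (3x3) and "t" (3): a world point X has camera coordinates R X + t. Camera axes: x right, y down, z forward; pixel columns grow to the right and rows downward; lengths in m; the calibration is good to about 2 mm. A picture is of the moment at which its call begins. calibration takes no time and is no camera call.
- ctrl.sign_off(): hands the job in, once; it reports no verdict.
The state is a dict: "time": time; "qpos": joint angles; "dq": joint speeds; "joint_efforts": joint torques, N m; "eef_pos": TCP position; "tcp_rot": TCP orientation; "contact_force": force on the tool from outside, world axes, zero at the start; "wrist_torque": the same for the moment, N m; "opening": opening from 0.0 (shut) to 1.0 (fully open).
Only numpy, scipy, OpenCV 4.12 (cv2) and the standard library are available. Lean on these libraries where they do the work, as an engineer would, in place of code of your own. Each camera call takes 0.05 s, during which the arm holds its last target.

## Working session

There is one attempt and no reset: what is moved stays moved. The work goes in short steps, Python scripts to look and compute and a tool call to move; the robot and the scene stay as the last step left them, time stands still between calls to the robot, and variables do not carry over. Pictures are saved under pics/ and viewed, and the job is handed in when it is done.

Besides the shell and the picture viewer there is one more tool, called after "Request:" in YAML: its name, and indented under it one key for each argument. step_arm: Moves the arm, as the interface text tells. Its arguments: {"type":"object","properties":{"rows":{"type":"array"},"newtons":{"type":"number"}},"required":["rows"]}

```bash
ls; mkdir -p pics
python3 - <<'E'
from plant import ctrl, viewer
import cv2,numpy as np
print(ctrl.get_state())
for n in("side","top"):
    p,d=viewer.read_camera(n); cv2.imwrite(f"pics/{n}0.png",p[:,:,::-1]); np.savez(f"pics/{n}0.npz",p=p,d=d)
    c=viewer.calibration(n); print(n,c)
E
```

```text
pics
{'time': 0.0, 'qpos': array([ 1.19398324e+00,  2.87172213e-01,  1.57818465e+00,  3.14669489e-05,
        1.27856004e+00, -1.50021782e-01]), 'dq': array([ 0.00130977,  0.00171686, -0.00060611,  0.00047104,  0.00150768,
       -0.0008012 ]), 'joint_efforts': array([ 5.87079248e-04, -4.05975258e+01, -2.92629164e+01, -4.85773307e-05,
        5.71075172e-03, -1.19405124e-05]), 'eef_pos': array([0.15148463, 0.65704386, 0.19933873]), 'tcp_rot': array([ 0.55376731,  0.43949196, -0.44092722, -0.55296633]), 'contact_force': array([ 0.46576419, -0.34015344, -0.26280855]), 'wrist_torque': array([ 0.00711069,  0.00099527, -0.046115  ]), 'opening': 1.0005806662567318}
side {'K': array([[480.77965443,   0.        , 285.85285023],
       [  0.        , 480.77965443, 207.30034367],
       [  0.        ,   0.        ,   1.        ]]), 'D': array([-0.09729084,  0.        ,  0.        ,  0.        ,  0.        ]), 'R': array([[ 0.9954123 , -0.09315316, -0.02183674],
       [-0.071418  , -0.57152627, -0.81747   ],
       [ 0.06366964,  0.81527923, -0.57555709]]), 't': array([-0.49424195,  0.16366119,  1.42919366])}
top {'K': array([[503.85346837,   0.        , 281.86314986],
       [  0.        , 503.85346837, 208.71612902],
       [  0.        ,   0.        ,   1.        ]]), 'D': array([-0.13866872,  0.        ,  0.        ,  0.        ,  0.        ]), 'R': array([[-0.02174548, -0.99974965,  0.0052695 ],
       [-0.98724887,  0.02064163, -0.15784041],
       [ 0.15769212, -0.00863462, -0.98745058]]), 't': array([-0.00788639,  0.51900303,  1.52666636])}
```

View pics/side0.png

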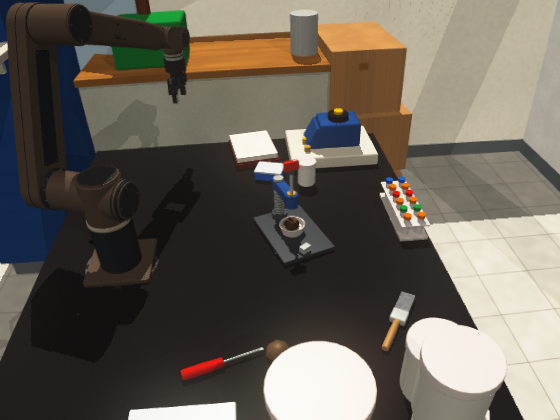

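View pics/top0.png

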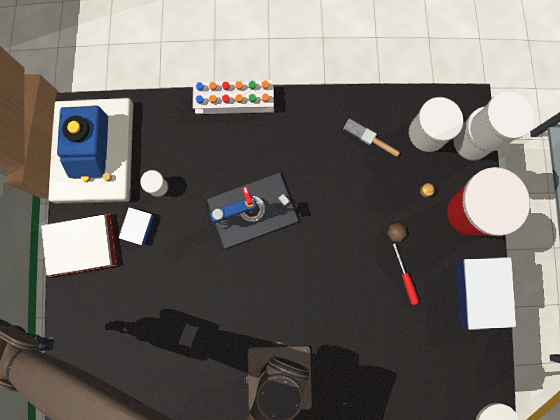

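Side view: the grip is at about (290,165), with the tub at (291,226). Top view: the grip is at about (249,197), and the column is to the left at (217,214). I'll enlarge both.

```bash
cat > h.py <<'E'
import cv2,numpy as np
from plant import ctrl,viewer
def ray(n,px):
    c=viewer.calibration(n);K,D,R,t=[np.array(c[k],float) for k in("K","D","R","t")]
    u=cv2.undistortPoints(np.array([[px]],float),K,D)[0,0]
    return R.T@np.array([u[0],u[1],1.]), -R.T@t
def at_z(n,px,z):
    d,o=ray(n,px); return o+d*(z-o[2])/d[2]
def at_d(n,px,dep):
    d,o=ray(n,px); return o+d*dep
def proj(n,X):
    c=viewer.calibration(n)
    return cv2.projectPoints(np.array([X],float),cv2.Rodrigues(np.array(c["R"]))[0],np.array(c["t"]),np.array(c["K"]),np.array(c["D"]))[0][0,0]
def crop(p,x,y,w,h,s,f):
    cv2.imwrite(f,cv2.resize(p[y:y+h,x:x+w,::-1],None,fx=s,fy=s,interpolation=cv2.INTER_CUBIC))
E
python3 - <<'E'
from h import *
a=np.load("pics/side0.npz");b=np.load("pics/top0.npz")
crop(a["p"],245,145,100,75,8,"pics/s0c.png");crop(b["p"],200,170,100,75,8,"pics/t0c.png")
for n,q in(("side",a),("top",b)):
    hs=cv2.cvtColor(q["p"],cv2.COLOR_RGB2HSV); m=((hs[...,0]<8)|(hs[...,0]>172))&(hs[...,1]>150)&(hs[...,2]>80)
    ys,xs=np.nonzero(m)
    k=(xs>220)&(xs<310)&(ys>140)&(ys<225)
    P=[(x,y,*np.round(at_d(n,(x,y),q["d"][y,x]),3)) for x,y in zip(xs[k],ys[k])]
    for r in P[::3]: print(n,*r)
E
```

```text
side 229 142 0.322 0.715 0.01
side 231 148 0.33 0.667 0.006
side 233 153 0.34 0.598 0.019
side 278 158 0.516 0.538 0.017
side 277 159 0.511 0.527 0.018
side 268 160 0.476 0.516 0.023
side 288 160 0.556 0.549 -0.002
side 291 160 0.524 0.074 0.268
side 284 161 0.54 0.545 -0.003
side 287 161 0.512 0.07 0.268
side 290 161 0.521 0.069 0.267
side 293 161 0.529 0.069 0.266
side 296 161 0.538 0.069 0.266
side 256 162 0.429 0.512 0.02
side 285 162 0.506 0.067 0.266
side 288 162 0.515 0.065 0.267
side 291 162 0.524 0.069 0.264
side 294 162 0.532 0.068 0.264
side 297 162 0.541 0.07 0.262
side 237 163 0.355 0.517 0.018
side 283 163 0.5 0.064 0.265
side 286 163 0.509 0.066 0.263
side 289 163 0.517 0.063 0.265
side 292 163 0.526 0.068 0.261
side 295 163 0.535 0.071 0.259
side 298 163 0.544 0.076 0.255
side 241 164 0.37 0.507 0.018
side 285 164 0.506 0.061 0.263
side 288 164 0.514 0.06 0.263
side 291 164 0.523 0.069 0.258
side 294 164 0.413 -1.118 0.946
side 297 164 0.541 0.07 0.255
side 285 165 0.506 0.062 0.259
side 288 165 0.514 0.064 0.258
side 291 165 0.523 0.067 0.255
side 294 165 0.532 0.067
[... 845 characters left out ...]
188 0.592 0.09 0.017
top 243 190 0.536 0.086 0.267
top 244 191 0.532 0.083 0.268
top 244 192 0.53 0.083 0.265
top 245 193 0.527 0.08 0.27
top 248 193 0.527 0.072 0.269
top 246 194 0.525 0.078 0.265
top 249 194 0.525 0.07 0.265
top 247 195 0.521 0.075 0.269
top 245 196 0.519 0.081 0.267
top 248 196 0.518 0.073 0.27
top 245 197 0.517 0.081 0.266
top 248 197 0.516 0.073 0.266
top 246 198 0.514 0.078 0.264
top 249 198 0.514 0.07 0.265
top 247 199 0.51 0.075 0.272
top 250 199 0.51 0.067 0.269
top 248 200 0.508 0.073 0.268
top 251 200 0.508 0.065 0.265
top 249 201 0.504 0.07 0.273
top 247 202 0.502 0.075 0.272
top 250 202 0.503 0.068 0.265
top 249 203 0.501 0.07 0.262
top 248 204 0.499 0.073 0.257
```

```bash
sleep 1
```

```text
(no output)
```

View pics/s0c.png

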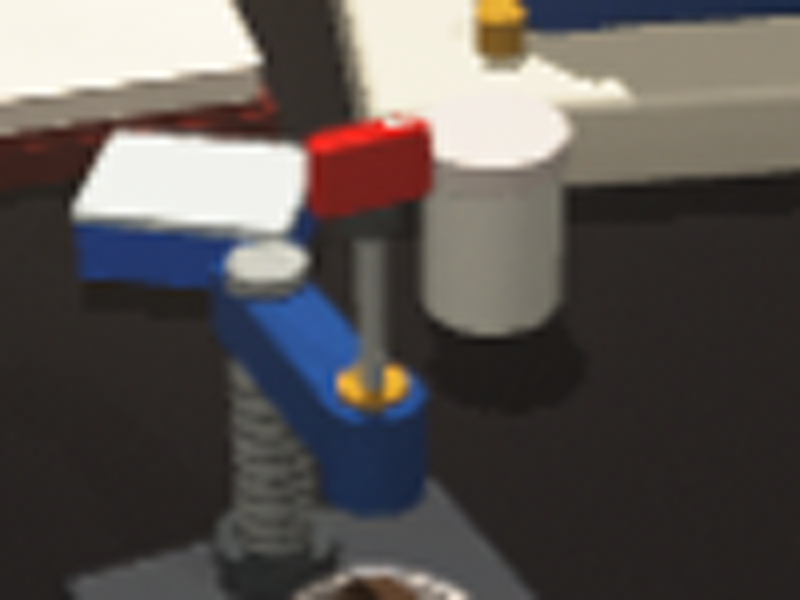

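View pics/t0c.png

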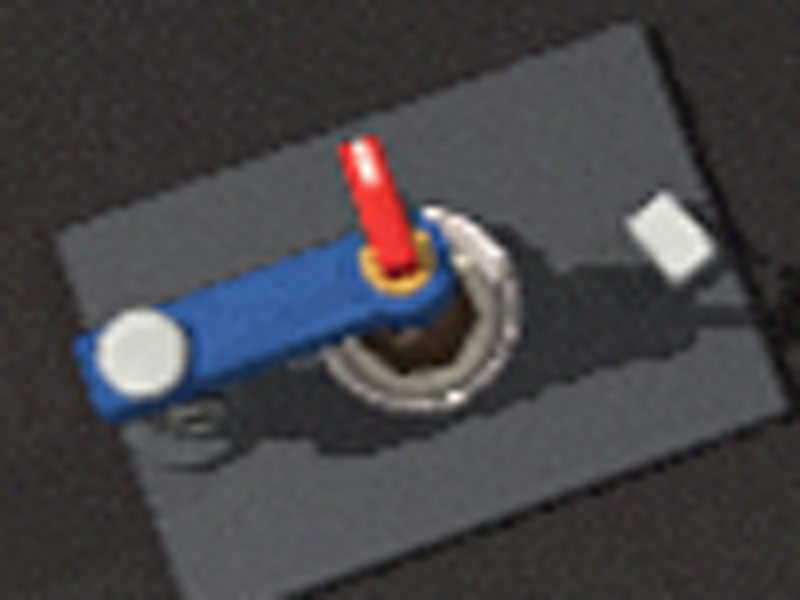

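Side crop: the grip bar spans crop x 308–430 and y 118–215, with its white mark at the right end. Top crop: the bar runs from the white-mark end at (362,140) to (402,268), and the brass collar is centred at about (397,265).

Run:
```python
from h import *
b=np.load("pics/top0.npz");a=np.load("pics/side0.npz")
T=lambda x,y:(200+x/8-.44,170+y/8-.44)
S=lambda x,y:(245+x/8-.44,145+y/8-.44)
print("cam top",ray("top",(0,0))[1],"side",ray("side",(0,0))[1])
print("collar",at_z("top",T(397,263),.16), at_z("side",S(373,385),.16))
print("column cap",at_z("top",T(143,352),.16),at_z("side",S(268,262),.165),"depth z",b["d"][214,217],at_d("top",(217,214),b["d"][214,217]))
for z in(.258,.264,.27):
  print(z,"far L,R",at_z("top",T(342,145),z),at_z("top",T(382,138),z),"near",at_z("top",T(372,250),z),at_z("top",T(414,243),z))
  print("  side topface L,R near-edge",at_z("side",S(308,138),z),at_z("side",S(428,124),z))
print("tub", at_z("top",T(425,308),.045))
for u in((80,345),(57,233),(640,25),(795,408)):print(at_z("top",T(*u),.015 ))
# red pixels top-face depth: 
hs=cv2.cvtColor(b["p"],cv2.COLOR_RGB2HSV); m=((hs[...,0]<8)|(hs[...,0]>172))&(hs[...,1]>150)&(hs[...,2]>150)
ys,xs=np.nonzero(m);k=(xs>240)&(xs<256)&(ys>183)&(ys<206);xs=xs[k];ys=ys[k]
P=np.array([at_d("top",(x,y),b["d"][y,x]) for x,y in zip(xs,ys)]);P=P[P[:,2]>.25];print(len(P),np.median(P,0))
```

```text
cam top [ 0.27147041 -0.0054153   1.58946878] side [ 0.41266663 -1.11769543  0.94557801]
collar [0.52003075 0.07576783 0.16      ] [0.5222901  0.06808941 0.16      ]
column cap [0.48952957 0.1674772  0.16      ] [0.49007886 0.15170698 0.165     ] depth z 1.4394547 [0.48756237 0.16816003 0.16471146]
0.258 far L,R [0.54373564 0.08830578 0.258     ] [0.54585142 0.0747904  0.258     ] near [0.5075927 0.078545  0.258    ] [0.50967963 0.06441827 0.258     ]
  side topface L,R near-edge [0.50191868 0.08338257 0.258     ] [0.5458152  0.08783396 0.258     ]
0.264 far L,R [0.54250873 0.08788345 0.264     ] [0.54461498 0.07442897 0.264     ] near [0.50652866 0.07816665 0.264     ] [0.50860619 0.06410358 0.264     ]
  side topface L,R near-edge [0.50113984 0.07290163 0.264     ] [0.5446533  0.07731417 0.264     ]
0.27 far L,R [0.54128182 0.08746111 0.27      ] [0.54337853 0.07406753 0.27      ] near [0.50546462 0.0777883  0.27      ] [0.50753274 0.06378889 0.27      ]
  side topface L,R near-edge [0.500361   0.06242068 0.27      ] [0.54349141 0.06679438 0.27      ]
tub [0.52207326 0.07162585 0.045     ]
[0.51496712 0.21005124 0.015     ]
[0.56022693 0.21929882 0.015     ]
[ 0.63992077 -0.01434844  0.015     ]
[ 0.48396032 -0.07219452  0.015     ]
67 [0.51699662 0.07511925 0.2676322 ]
```

```bash
cat >> h.py <<'E'
from scipy.spatial.transform import Rotation as Ro
def plan(target,jaw_deg,s=None):
    s=s or ctrl.get_state();R=Ro.from_quat(s["tcp_rot"]);M=R.as_matrix()
    j=np.radians(jaw_deg);x=np.array([np.cos(j),np.sin(j),0]);y=np.array([0,0,-1.]);z=np.cross(x,y)
    G=Ro.from_matrix(np.c_[x,y,z])
    rv=np.degrees((R.inv()*G).as_rotvec());sh=1000*M.T@(np.array(target)-s["eef_pos"])
    print("pos",s["eef_pos"].round(4),"xdir",np.degrees(np.arctan2(M[1,0],M[0,0])).round(2),"ydir",M[:,1].round(3),"zdir",M[:,2].round(3),"q",s["qpos"].round(2),"t",s["time"],"F",s["contact_force"].round(2),"Tq",s["wrist_torque"].round(3),"op",round(s["opening"],3))
    print("turn deg",rv.round(2),"shift mm",sh.round(1))
E
python3 -c "
from h import *
plan((.521,.073,.32),105.5);plan((.521,.073,.32),-74.5)"
```

```text
pos [0.1515 0.6571 0.1995] xdir 77.0 ydir [-0.001 -0.002 -1.   ] zdir [-0.974  0.225  0.   ] q [ 1.19  0.29  1.58  0.    1.28 -0.15] t 0.1 F [-0.11  0.36  0.03] Tq [ 0.02   0.039 -0.001] op 1.002
turn deg [ -0.05 -28.5   -0.11] shift mm [-486.3 -119.7 -491.3]
pos [0.1515 0.6571 0.1995] xdir 77.0 ydir [-0.001 -0.002 -1.   ] zdir [-0.974  0.225  0.   ] q [ 1.19  0.29  1.58  0.    1.28 -0.15] t 0.1 F [-0.11  0.36  0.03] Tq [ 0.02   0.039 -0.001] op 1.002
turn deg [ 1.500e-01  1.515e+02 -7.000e-02] shift mm [-486.3 -119.7 -491.3]
```

Request:
step_arm:
  rows:
    - [[0,0,0],[0,-40,0],0]
    - [[0,0,0],[0,-80,0],0]
    - [[0,0,0],[0,-120,0],0]
    - [[0,-4,0],[-27,-120,-27],0]
    - [[0,-8,0],[-54,-120,-55],0]
    - [[0,-12,0],[-82,-120,-82],0]
    - [[0,-16,0],[-110,-120,-110],0]
    - [[0,-20,0],[-138,-120,-138],0]
    - [[0,-24,0],[-166,-120,-166],0]
    - [[0,-28.5,0],[-194,-120,-194],0]

```text
time: 0.93
eef_pos: [0.2975, 0.4232, 0.3201]
tcp_rot: [-0.427, -0.563, 0.564, 0.427]
contact_force: [1.5, 0.2, 0.5]
opening: 1.003
```

```bash
python3 -c "
from h import *
plan((.521,.073,.32),105.5)"
```

```text
pos [0.2975 0.4232 0.3201] xdir 105.74 ydir [-0.    -0.001 -1.   ] zdir [-0.963 -0.271  0.001] q [ 0.76 -0.14  1.81 -0.    1.47 -1.08] t 0.9333 F [1.52 0.2  0.48] Tq [ 0.028  0.036 -0.009] op 1.003
turn deg [-0.04  0.24 -0.03] shift mm [-3.977e+02  2.000e-01 -1.202e+02]
```

Request:
step_arm:
  rows:
    - [[0,0,0],[-38,0,-12],0]
    - [[0,0,0],[-77,0,-24],0]
    - [[0,0,0],[-116,0,-36],0]
    - [[0,0,0],[-155,0,-48],0]
    - [[0,0,0],[-195,0,-60],0]
    - [[0,0,0],[-235,0,-72],0]
    - [[0,0,0],[-275,0,-84],0]
    - [[0,0,0],[-315,0,-96],0]
    - [[0,0,0],[-355,0,-108],0]
    - [[0,0,0],[-396,0,-120],0]

```text
time: 1.77
eef_pos: [0.5183, 0.0749, 0.3203]
tcp_rot: [-0.428, -0.563, 0.563, 0.428]
contact_force: [-0.2, 0.9, -0.1]
opening: 0.996
```

Request:
step_arm:
  rows:
    - [[0,0,0],[0,0,0],0]
    - [[0,0,0],[0,0,0],0]

```text
time: 1.93
eef_pos: [0.5182, 0.075, 0.3196]
tcp_rot: [-0.428, -0.562, 0.562, 0.43]
contact_force: [0.2, -0.2, -0.4]
opening: 1.004
```

```bash
python3 -c "
from h import *
plan((.521,.073,.32),105.5)
for n in('side','top'):
    p,d=viewer.read_camera(n);np.savez(f'pics/{n}1.npz',p=p,d=d)
    crop(p,*((230,100,120,90) if n=='side' else (200,150,120,90)),6,f'pics/{n}1.png')"
```

```text
pos [0.5182 0.075  0.3196] xdir 105.27 ydir [-0.002  0.    -1.   ] zdir [-0.965 -0.263  0.002] q [-0.05 -0.12  1.8   0.    1.47 -1.89] t 1.9333 F [ 0.18 -0.17 -0.36] Tq [ 0.007  0.004 -0.011] op 1.004
turn deg [-0.12 -0.23  0.06] shift mm [-2.7 -0.4 -2.2]
```

View pics/side1.png

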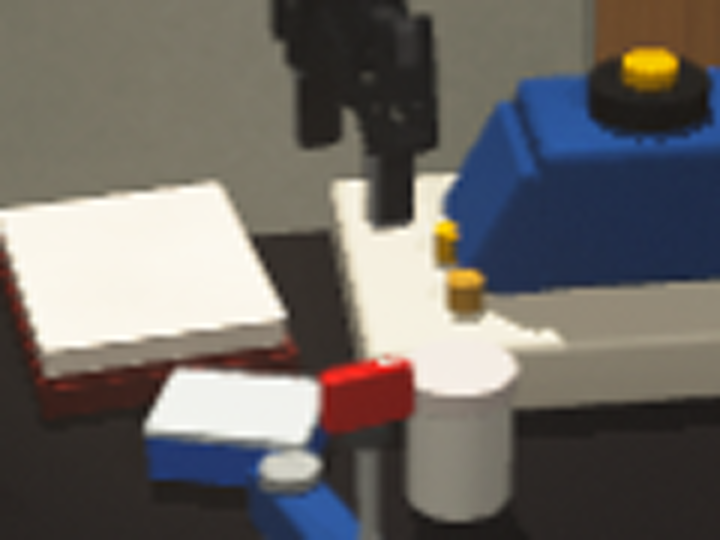

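View pics/top1.png

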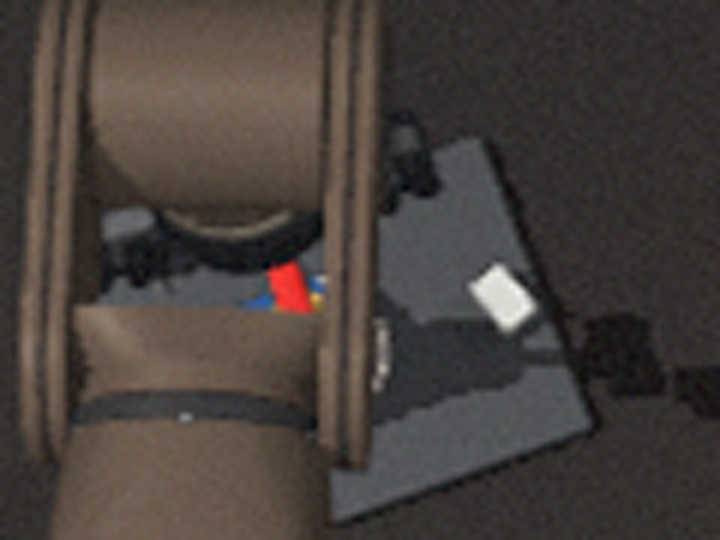

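Side view: the open fingers straddle the grip from above, with the near fingertip at crop (390,225). Top view shows the red bar between the forearm parts at (290,288). I'll go down and close.

Request:
step_arm:
  rows:
    - [[0,0,0],[-0.5,20,-2],0]
    - [[0,0,0],[-0.5,40,-2],0]
    - [[0,0,0],[-0.5,55,-2],0]
    - [[0,0,0],[-0.5,68,-2],0]
    - [[0,0,0],[-0.5,77,-2],0]
    - [[0,0,0],[-0.5,82,-2],0]
    - [[0,0,0],[-0.5,82,-2],0]

```text
time: 2.62
eef_pos: [0.5192, 0.0775, 0.2377]
tcp_rot: [-0.427, -0.563, 0.563, 0.428]
contact_force: [1.0, -0.4, -0.2]
opening: 1.0
```

```bash
python3 -c "
from h import *
plan((.5205,.075,.238),105.4)
for n in('side','top'):
    p,d=viewer.read_camera(n);np.savez(f'pics/{n}2.npz',p=p,d=d)
    crop(p,*((245,125,100,75) if n=='side' else (200,160,100,75)),8,f'pics/{n}2.png')"
```

```text
pos [0.5192 0.0775 0.2377] xdir 105.56 ydir [-0.002  0.    -1.   ] zdir [-0.963 -0.268  0.002] q [-0.05 -0.07  1.9   0.    1.32 -1.89] t 2.6167 F [ 0.95 -0.36 -0.25] Tq [-0.021  0.01  -0.078] op 1.0
turn deg [-0.09  0.16  0.03] shift mm [-2.8 -0.3 -0.6]
```

View pics/side2.png

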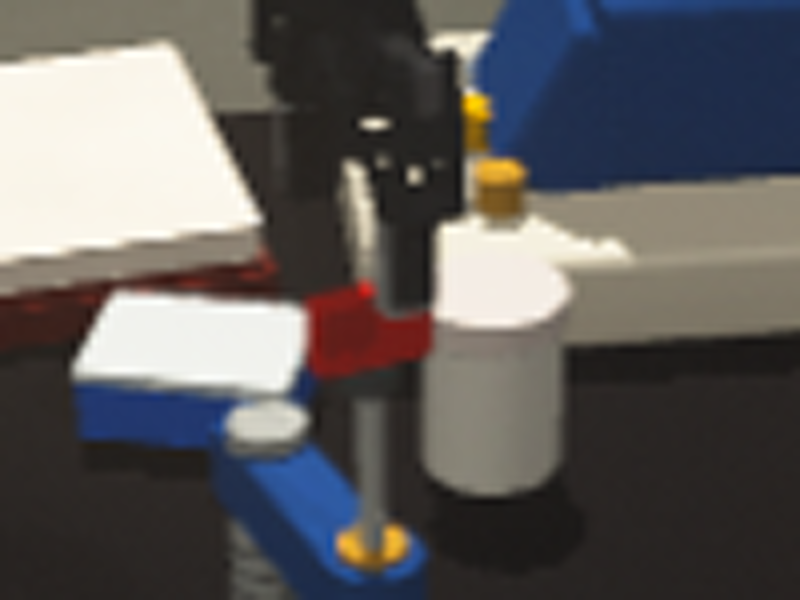

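View pics/top2.png

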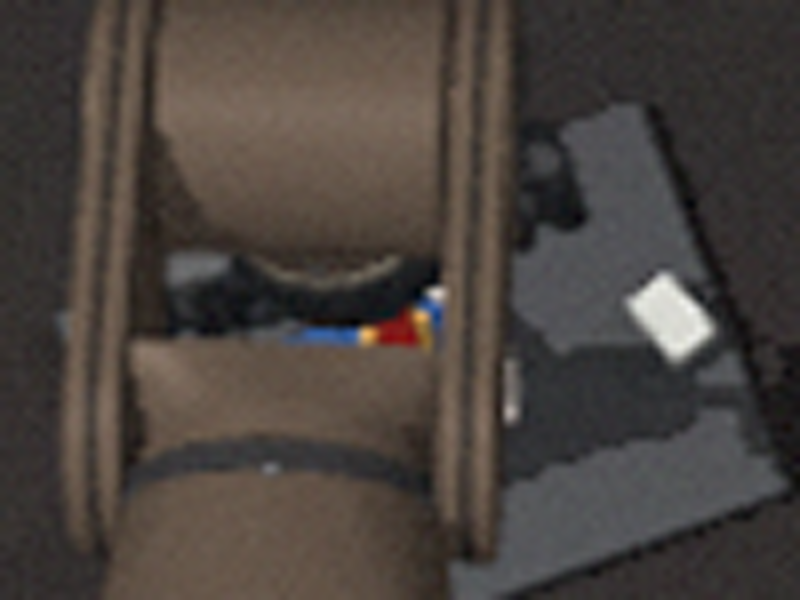

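Request:
step_arm:
  rows:
    - [[0,0,0],[-2.5,0,-1],0]
    - [[0,0,0],[-2.5,0,-1],0.4]
    - [[0,0,0],[-2.5,0,-1],0.6]
    - [[0,0,0],[-2.5,0,-1],0.75]
    - [[0,0,0],[-2.5,0,-1],0.85]
    - [[0,0,0],[-2.5,0,-1],1]
    - [[0,0,0],[-2.5,0,-1],1]
    - [[0,0,0],[-2.5,0,-1],1]
  newtons: 50

```text
time: 3.38
eef_pos: [0.5215, 0.0747, 0.2387]
tcp_rot: [-0.428, -0.563, 0.563, 0.428]
contact_force: [0.3, -0.6, 1.0]
opening: 0.004
```

```bash
python3 -c "
from h import *
plan((.5205,.075,.238),105.4)
for n in('side',):
    p,d=viewer.read_camera(n);np.savez(f'pics/{n}3.npz',p=p,d=d)
    crop(p,*((245,125,100,75) if n=='side' else (200,160,100,75)),8,f'pics/{n}3.png')
plan((.5205,.075,.238),105.4)"
```

```text
pos [0.5215 0.0747 0.2387] xdir 105.5 ydir [-0.  0. -1.] zdir [-0.964 -0.267  0.   ] q [-0.05 -0.07  1.9   0.    1.32 -1.89] t 3.3833 F [ 0.28 -0.65  0.97] Tq [ 0.01   0.024 -0.05 ] op 0.004
turn deg [-0.01  0.1   0.  ] shift mm [0.5 0.7 0.9]
pos [0.5215 0.0748 0.2387] xdir 105.51 ydir [-0.  0. -1.] zdir [-0.964 -0.267  0.   ] q [-0.05 -0.07  1.9   0.    1.32 -1.89] t 3.4333 F [-0.02  0.05 -1.13] Tq [-0.021  0.006  0.038] op -0.003
turn deg [-0.    0.11  0.  ] shift mm [0.5 0.7 0.9]
```

View pics/side3.png

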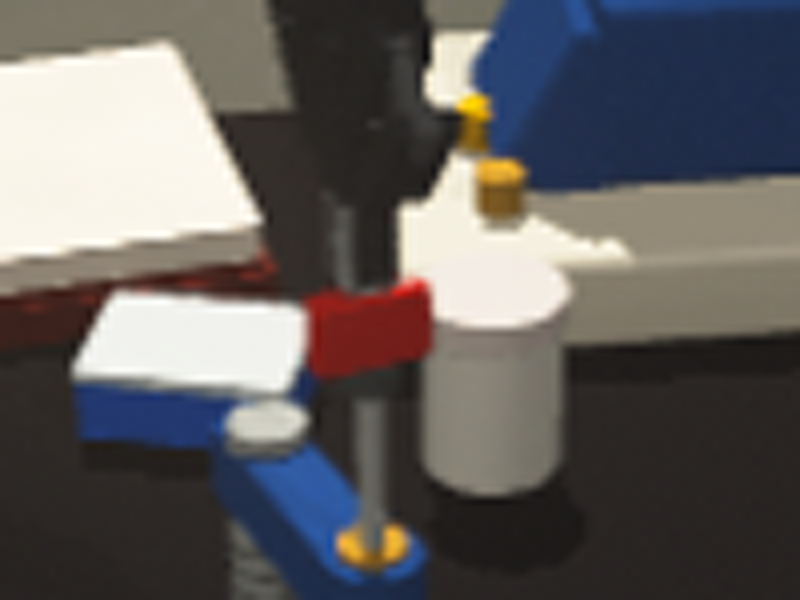

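The jaws shut on nothing: opening is 0, and the fingers end at crop (360,290), at or behind the grip's top edge. I'll check where the fingers really are.

```bash
python3 -c "
from h import *
for z in (.2387,.2517,.267,.28):
  u=proj('side',(.5215,.0747,z)); print(z,u,(u-[245,125]+.44)*8)
u=proj('top',(.5215,.0747,.2387));print(u)
a=np.load('pics/side3.npz')
for y in range(128,176,3):
  print(y,[tuple((1000*at_d('side',(x,y),a['d'][y,x])).round().astype(int)) for x in (286,289,291,293,296)])
p,d=viewer.read_camera('top');np.savez('pics/top3.npz',p=p,d=d);crop(p,200,160,100,75,8,'pics/top3.png')
"
```

```text
0.2387 [290.25385839 168.67756432] [365.55086711 352.94051453]
0.2517 [290.17821919 164.769359  ] [364.94575352 321.67487204]
0.267 [290.08809373 160.11716153] [364.22474984 284.45729226]
0.28 [290.01056504 156.11910939] [363.60452036 252.47287514]
[247.87607038 196.9841555 ]
128 [(np.int64(512), np.int64(73), np.int64(369)), (np.int64(517), np.int64(43), np.int64(383)), (np.int64(522), np.int64(35), np.int64(387)), (np.int64(527), np.int64(35), np.int64(386)), (np.int64(536), np.int64(39), np.int64(384))]
131 [(np.int64(510), np.int64(48), np.int64(373)), (np.int64(517), np.int64(40), np.int64(376)), (np.int64(522), np.int64(33), np.int64(379)), (np.int64(527), np.int64(32), np.int64(379)), (np.int64(536), np.int64(41), np.int64(374))]
134 [(np.int64(510), np.int64(50), np.int64(363)), (np.int64(518), np.int64(51), np.int64(362)), (np.int64(522), np.int64(35), np.int64(369)), (np.int64(527), np.int64(36), np.int64(368)), (np.int64(535), np.int64(32), np.int64(370))]
137 [(np.int64(509), np.int64(50), np.int64(353)), (np.int64(517), np.int64(43), np.int64(356)), (np.int64(522), np.in
[... 2236 characters left out ...]
[(np.int64(508), np.int64(63), np.int64(252)), (np.int64(517), np.int64(67), np.int64(249)), (np.int64(523), np.int64(68), np.int64(248)), (np.int64(529), np.int64(70), np.int64(246)), (np.int64(538), np.int64(72), np.int64(245))]
170 [(np.int64(508), np.int64(59), np.int64(245)), (np.int64(517), np.int64(62), np.int64(242)), (np.int64(522), np.int64(63), np.int64(241)), (np.int64(528), np.int64(63), np.int64(241)), (np.int64(580), np.int64(469), np.int64(-3))]
173 [(np.int64(540), np.int64(456), np.int64(-5)), (np.int64(517), np.int64(64), np.int64(231)), (np.int64(522), np.int64(58), np.int64(234)), (np.int64(528), np.int64(63), np.int64(231)), (np.int64(577), np.int64(447), np.int64(-3))]
```

View pics/top3.png

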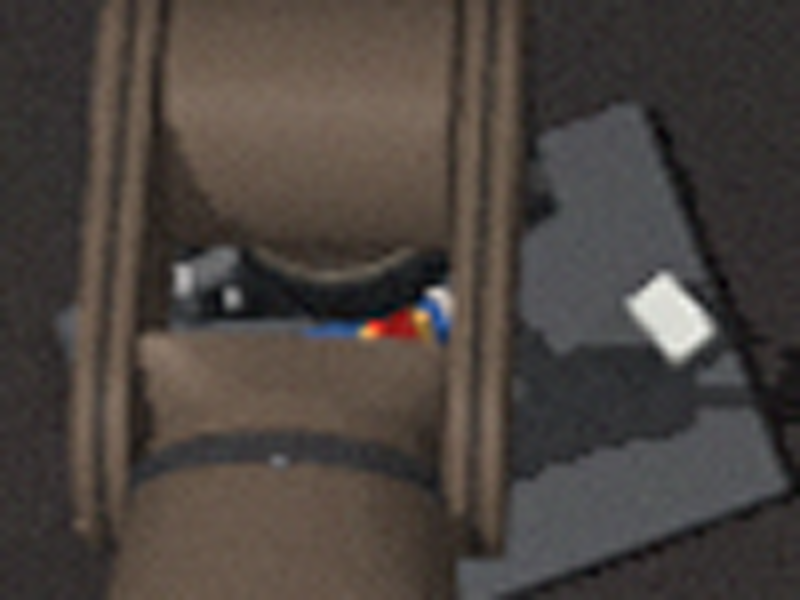

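```bash
python3 -c "
from h import *
def chk(tcp,px,j=105.4,name=''):
    x=np.array([np.cos(np.radians(j)),np.sin(np.radians(j)),0])
    for off in(-43,-50,-57):
        q=np.array(tcp)+x*off/1000
        zs=np.linspace(tcp[2]-.03,tcp[2]+.08,111)
        z=min(zs,key=lambda z:abs(proj('side',(q[0],q[1],z))[1]-px[1]))
        print(name,off,'tip z - tcp z mm',1000*(z-tcp[2]),proj('side',(q[0],q[1],z)),px)
chk((.5182,.075,.3196),(294.6,137.1))
chk((.5192,.0775,.2377),(295.2,163.3))
for n in (1,2):
  a=np.load(f'pics/side{n}.npz')
  Y=range(122,140,2) if n==1 else range(148,166,2)
  for y in Y: print(n,y,[tuple((1000*at_d('side',(x,y),a['d'][y,x])).round().astype(int).tolist()) for x in (293,295,297)])
"
```

```text
-43 tip z - tcp z mm 41.000000000000036 [294.0618832  136.94215176] (294.6, 137.1)
 -50 tip z - tcp z mm 44.00000000000004 [295.01535551 137.02845576] (294.6, 137.1)
 -57 tip z - tcp z mm 47.00000000000004 [295.97950527 137.11578238] (294.6, 137.1)
 -43 tip z - tcp z mm 40.00000000000001 [294.69257164 163.37530807] (295.2, 163.3)
 -50 tip z - tcp z mm 43.99999999999996 [295.61094398 163.28570774] (295.2, 163.3)
 -57 tip z - tcp z mm 47.99999999999996 [296.5400066  163.19509593] (295.2, 163.3)
1 122 [(524, 5, 418), (530, 4, 418), (535, 3, 418)]
1 124 [(524, 0, 414), (529, -1, 415), (534, 0, 414)]
1 126 [(526, 17, 401), (531, 16, 401), (536, 19, 399)]
1 128 [(526, 18, 395), (531, 21, 393), (536, 19, 394)]
1 130 [(525, 14, 391), (531, 16, 389), (536, 21, 387)]
1 132 [(526, 23, 381), (531, 19, 382), (536, 19, 382)]
1 134 [(526, 24, 374), (531, 18, 377), (536, 22, 375)]
1 136 [(525, 20, 370), (531, 25, 367), (536, 20, 370)]
1 138 [(525, 20, 365), (594, 634, 50), (604, 651, 41)]
2 148 [(524, 14, 338), (528, 1, 345), (536, 26, 331)]
2 150 [(524, 12, 333), (529, 3, 337), (534, 3, 337)]
2 152 [(525, 22, 322), (528, 1, 332), (534, 5, 330)]
2 154 [(525, 26, 313), (530, 21, 315), (536, 21, 315)]
2 156 [(526, 29, 305), (531, 25, 307), (536, 27, 305)]
2 158 [(525, 23, 303), (530, 21, 303), (536, 20, 303)]
2 160 [(525, 26, 295), (530, 23, 296), (536, 23, 295)]
2 162 [(525, 25, 289), (530, 19, 292), (536, 25, 288)]
2 164 [(525, 24, 283), (531, 28, 280), (541, 72, 254)]
```

The side view puts the fingertips about 31 mm higher than the reported TCP (open tips sit 44 mm above it, where 13 was expected). The jaws therefore shut just above the grip, which hasn't moved. I'll reopen, go about 33 mm lower and trust the picture for height.

Request:
step_arm:
  rows:
    - [[0,0,0],[0,-6,0],1]
    - [[0,0,0],[0,-10,0],0]
    - [[0,0,0],[0,-10,0],0]
    - [[0,0,0],[0,-10,0],0]
    - [[0,0,0],[0,-10,0],0]
    - [[0,0,0],[0,-10,0],0]
    - [[0,0,0],[0,-10,0],0]
    - [[0,0,0],[0,-10,0],0]

```text
time: 4.15
eef_pos: [0.5214, 0.0747, 0.2485]
tcp_rot: [-0.428, -0.563, 0.563, 0.428]
contact_force: [-0.2, -0.6, 0.0]
opening: 0.978
```

Request:
step_arm:
  rows:
    - [[0,0,0],[0,6,0],0]
    - [[0,0,0],[0,14,0],0]
    - [[0,0,0],[0,21,0],0]
    - [[0,0,0],[0,28,0],0]
    - [[0,0,0],[0,33,0],0]
    - [[0,0,0],[0,37,0],0]
    - [[0,0,0],[0,40,0],0]
    - [[0,0,0],[0,42,0],0]
    - [[0,0,0],[0,42,0],0]

```text
time: 4.9
eef_pos: [0.5214, 0.0747, 0.2063]
tcp_rot: [-0.428, -0.563, 0.563, 0.428]
contact_force: [-0.8, 0.1, 0.6]
opening: 0.997
```

```bash
python3 -c "
from h import *
plan((.5205,.075,.206),105.4)
for n in('side',):
    p,d=viewer.read_camera(n);np.savez(f'pics/{n}4.npz',p=p,d=d)
    crop(p,*((245,125,100,75) if n=='side' else (200,160,100,75)),8,f'pics/{n}4.png')
"
```

```text
pos [0.5214 0.0747 0.2063] xdir 105.5 ydir [-0.001  0.    -1.   ] zdir [-0.964 -0.267  0.001] q [-0.05 -0.05  1.93 -0.    1.26 -1.89] t 4.9 F [-0.77  0.15  0.62] Tq [ 0.012 -0.041  0.007] op 0.997
turn deg [-0.04  0.1   0.01] shift mm [0.5 0.3 0.8]
```

View pics/side4.png

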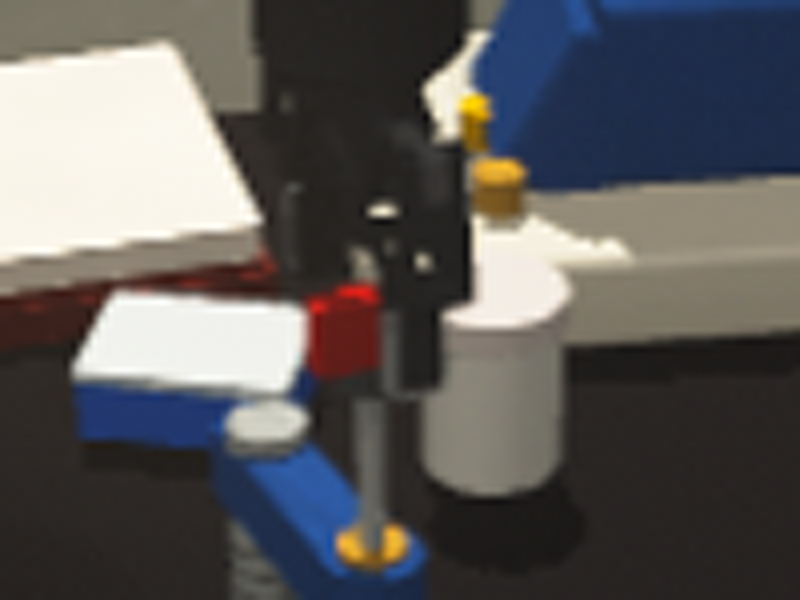

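The near finger now hangs in front of the grip, with its tip at crop (415,390). Closing.

Request:
step_arm:
  rows:
    - [[0,0,0],[0,0,0],0.4]
    - [[0,0,0],[0,0,0],0.6]
    - [[0,0,0],[0,0,0],0.7]
    - [[0,0,0],[0,0,0],0.8]
    - [[0,0,0],[0,0,0],0.9]
    - [[0,0,0],[0,0,0],1]
    - [[0,0,0],[0,0,0],1]
    - [[0,0,0],[0,0,0],1]
  newtons: 50

```text
time: 5.62
eef_pos: [0.5221, 0.0743, 0.2075]
tcp_rot: [0.429, 0.563, -0.563, -0.427]
contact_force: [0.7, -2.9, 2.3]
opening: 0.155
```

```bash
python3 -c "
from h import *
plan((.5205,.075,.206),105.4)
for n in('side',):
    p,d=viewer.read_camera(n);np.savez(f'pics/{n}5.npz',p=p,d=d)
    crop(p,*((245,125,100,75) if n=='side' else (200,160,100,75)),8,f'pics/{n}5.png')
plan((.5205,.075,.206),105.4)
"
```

```text
pos [0.5221 0.0743 0.2075] xdir 105.53 ydir [ 0.002 -0.001 -1.   ] zdir [-0.963 -0.268 -0.001] q [-0.05 -0.05  1.93 -0.    1.26 -1.89] t 5.6167 F [ 0.75 -2.92  2.26] Tq [-0.289 -0.087  0.128] op 0.155
turn deg [ 0.08  0.13 -0.09] shift mm [1.1 1.5 1.4]
pos [0.5221 0.0743 0.2074] xdir 105.52 ydir [ 0.002 -0.001 -1.   ] zdir [-0.964 -0.268 -0.001] q [-0.05 -0.05  1.93 -0.    1.26 -1.89] t 5.6667 F [-0.19 -1.7   2.85] Tq [-0.3   -0.103  0.153] op 0.157
turn deg [ 0.08  0.12 -0.08] shift mm [1.1 1.4 1.4]
```

View pics/side5.png

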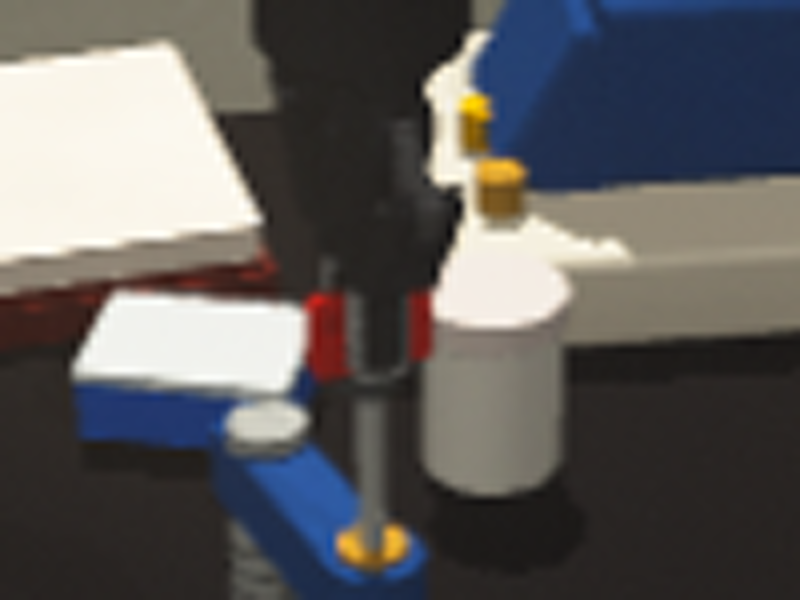

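Gripped: opening 0.155, about 13 mm, with the bar centred between the pads at crop (375,330). Lowering 28 mm, which cannot yet reach the stone.

Request:
step_arm:
  rows:
    - [[0,0,0],[0,1,0],1]
    - [[0,0,0],[0,3,0],1]
    - [[0,0,0],[0,6,0],1]
    - [[0,0,0],[0,9,0],1]
    - [[0,0,0],[0,12,0],1]
    - [[0,0,0],[0,15,0],1]
    - [[0,0,0],[0,18,0],1]
    - [[0,0,0],[0,21,0],1]
    - [[0,0,0],[0,24,0],1]
    - [[0,0,0],[0,26,0],1]

```text
time: 6.5
eef_pos: [0.5222, 0.0743, 0.1818]
tcp_rot: [0.429, 0.563, -0.563, -0.427]
contact_force: [-0.1, -2.1, 5.2]
opening: 0.155
```

Request:
step_arm:
  rows:
    - [[0,0,0],[0,0.5,0],1]
    - [[0,0,0],[0,1,0],1]
    - [[0,0,0],[0,1.5,0],1]
    - [[0,0,0],[0,2,0],1]

```text
time: 6.83
eef_pos: [0.5222, 0.0743, 0.18]
tcp_rot: [0.429, 0.563, -0.563, -0.427]
contact_force: [0.1, -1.9, 5.5]
opening: 0.153
```

```bash
python3 -c "
from h import *
plan((.5205,.075,.206),105.4)
p,d=viewer.read_camera('side');np.savez('pics/side6.npz',p=p,d=d)
crop(p,245,145,100,75,8,'pics/side6.png')
plan((.5205,.075,.206),105.4)
"
```

```text
pos [0.5222 0.0743 0.18  ] xdir 105.52 ydir [ 0.002 -0.001 -1.   ] zdir [-0.964 -0.268 -0.001] q [-0.05 -0.02  1.96 -0.    1.2  -1.89] t 6.8333 F [ 0.07 -1.94  5.54] Tq [-0.352  0.08   0.125] op 0.153
turn deg [ 0.07  0.12 -0.08] shift mm [  1.1 -26.    1.4]
pos [0.5222 0.0743 0.1799] xdir 105.52 ydir [ 0.002 -0.001 -1.   ] zdir [-0.964 -0.268 -0.001] q [-0.05 -0.02  1.96 -0.    1.2  -1.89] t 6.8833 F [-1.45 -3.47  5.54] Tq [-0.39   0.085  0.136] op 0.152
turn deg [ 0.08  0.12 -0.08] shift mm [  1.1 -26.1   1.4]
```

View pics/side6.png

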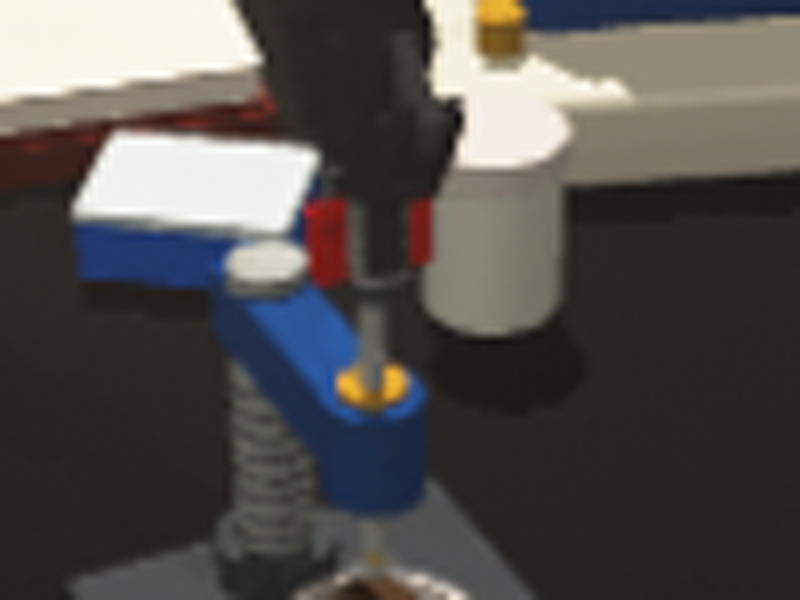

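The grip followed down, with its top edge at crop y≈200. Sliding force is about 5.4 N, the expected free value. Now I'll feel for the stone in short steps.

Request:
step_arm:
  rows:
    - [[0,0,0],[0,0.4,0],1]
    - [[0,0,0],[0,0.8,0],1]
    - [[0,0,0],[0,1.2,0],1]

```text
time: 7.13
eef_pos: [0.5222, 0.0743, 0.1788]
tcp_rot: [0.429, 0.563, -0.563, -0.427]
contact_force: [-0.2, -2.7, 5.0]
opening: 0.155
```

Request:
step_arm:
  rows:
    - [[0,0,0],[0,0.4,0],1]
    - [[0,0,0],[0,0.8,0],1]
    - [[0,0,0],[0,1.2,0],1]

```text
time: 7.38
eef_pos: [0.5221, 0.0743, 0.1776]
tcp_rot: [0.429, 0.563, -0.563, -0.427]
contact_force: [-0.8, -1.3, 5.6]
opening: 0.152
```

Request:
step_arm:
  rows:
    - [[0,0,0],[0,0.4,0],1]
    - [[0,0,0],[0,0.8,0],1]
    - [[0,0,0],[0,1.2,0],1]

```text
time: 7.63
eef_pos: [0.5222, 0.0743, 0.1764]
tcp_rot: [0.429, 0.563, -0.563, -0.427]
contact_force: [0.1, -2.2, 5.9]
opening: 0.153
```

Request:
step_arm:
  rows:
    - [[0,0,0],[0,0.4,0],1]
    - [[0,0,0],[0,0.8,0],1]
    - [[0,0,0],[0,1.2,0],1]

```text
time: 7.88
eef_pos: [0.5221, 0.0743, 0.1752]
tcp_rot: [0.429, 0.563, -0.563, -0.427]
contact_force: [0.0, -1.7, 5.7]
opening: 0.153
```

Request:
step_arm:
  rows:
    - [[0,0,0],[0,0.4,0],1]
    - [[0,0,0],[0,0.8,0],1]
    - [[0,0,0],[0,1.2,0],1]

```text
time: 8.13
eef_pos: [0.5222, 0.0743, 0.174]
tcp_rot: [0.429, 0.563, -0.563, -0.427]
contact_force: [-0.3, -2.9, 5.2]
opening: 0.156
```

Request:
step_arm:
  rows:
    - [[0,0,0],[0,0.4,0],1]
    - [[0,0,0],[0,0.8,0],1]
    - [[0,0,0],[0,1.2,0],1]

```text
time: 8.38
eef_pos: [0.5222, 0.0743, 0.1728]
tcp_rot: [0.429, 0.563, -0.563, -0.427]
contact_force: [-0.0, -3.3, 5.5]
opening: 0.159
```

Request:
step_arm:
  rows:
    - [[0,0,0],[0,0.4,0],1]
    - [[0,0,0],[0,0.8,0],1]
    - [[0,0,0],[0,1.2,0],1]

```text
time: 8.63
eef_pos: [0.5222, 0.0743, 0.1716]
tcp_rot: [0.429, 0.563, -0.563, -0.427]
contact_force: [-0.8, -2.6, 6.4]
opening: 0.153
```

Request:
step_arm:
  rows:
    - [[0,0,0],[0,0.4,0],1]
    - [[0,0,0],[0,0.8,0],1]

```text
time: 8.8
eef_pos: [0.5222, 0.0743, 0.1708]
tcp_rot: [0.429, 0.563, -0.563, -0.427]
contact_force: [-0.3, -3.0, 5.6]
opening: 0.155
```

Request:
step_arm:
  rows:
    - [[0,0,0],[0,0.4,0],1]
    - [[0,0,0],[0,0.8,0],1]
    - [[0,0,0],[0,1.2,0],1]

```text
time: 9.05
eef_pos: [0.5221, 0.0743, 0.1696]
tcp_rot: [0.429, 0.563, -0.563, -0.427]
contact_force: [-1.4, -2.9, 6.1]
opening: 0.158
```

Request:
step_arm:
  rows:
    - [[0,0,0],[0,0.4,0],1]
    - [[0,0,0],[0,0.8,0],1]
    - [[0,0,0],[0,1.2,0],1]

```text
time: 9.3
eef_pos: [0.5222, 0.0743, 0.1684]
tcp_rot: [0.429, 0.563, -0.563, -0.427]
contact_force: [-0.6, -2.7, 5.2]
opening: 0.152
```

Request:
step_arm:
  rows:
    - [[0,0,0],[0,0.4,0],1]
    - [[0,0,0],[0,0.8,0],1]
    - [[0,0,0],[0,1.2,0],1]

```text
time: 9.55
eef_pos: [0.5222, 0.0743, 0.1672]
tcp_rot: [0.429, 0.563, -0.563, -0.427]
contact_force: [-0.6, -2.2, 5.1]
opening: 0.155
```

Request:
step_arm:
  rows:
    - [[0,0,0],[0,0.4,0],1]
    - [[0,0,0],[0,0.8,0],1]
    - [[0,0,0],[0,1.2,0],1]

```text
time: 9.8
eef_pos: [0.5222, 0.0743, 0.166]
tcp_rot: [0.429, 0.563, -0.563, -0.427]
contact_force: [-0.7, -1.8, 5.2]
opening: 0.158
```

```bash
python3 -c "
from h import *
p,d=viewer.read_camera('side');np.savez('pics/side7.npz',p=p,d=d)
crop(p,260,170,64,48,12,'pics/side7.png')
plan((.5205,.075,.206),105.4)
"
```

```text
pos [0.5221 0.0743 0.1659] xdir 105.52 ydir [ 0.002 -0.001 -1.   ] zdir [-0.964 -0.268 -0.001] q [-0.05 -0.01  1.97 -0.    1.18 -1.89] t 9.85 F [ 0.03 -2.84  5.36] Tq [-0.4    0.088  0.16 ] op 0.154
turn deg [ 0.07  0.12 -0.08] shift mm [  1.  -40.1   1.4]
```

View pics/side7.png

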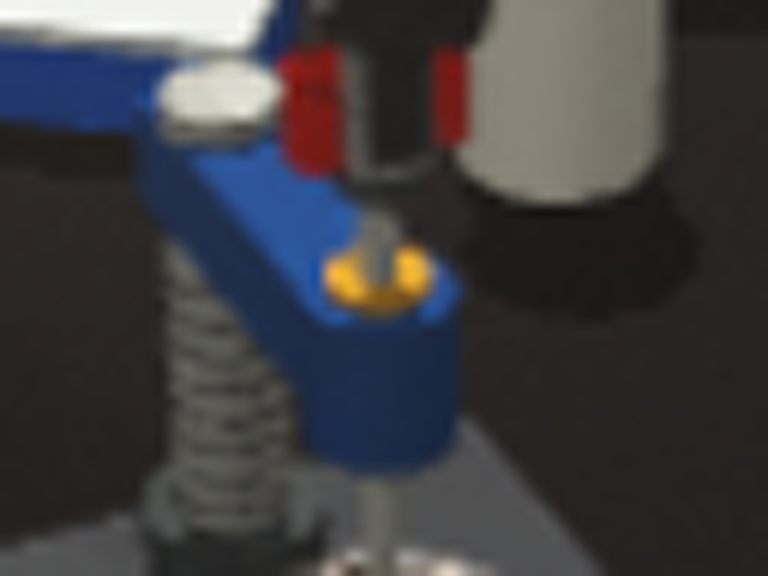

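The grip is still following and there's no contact yet (5.2 N). Continuing.

Request:
step_arm:
  rows:
    - [[0,0,0],[0,0.4,0],1]
    - [[0,0,0],[0,0.8,0],1]
    - [[0,0,0],[0,1.2,0],1]

```text
time: 10.1
eef_pos: [0.5222, 0.0743, 0.1648]
tcp_rot: [0.429, 0.563, -0.563, -0.427]
contact_force: [-0.2, -2.9, 5.4]
opening: 0.151
```

Request:
step_arm:
  rows:
    - [[0,0,0],[0,0.4,0],1]
    - [[0,0,0],[0,0.8,0],1]
    - [[0,0,0],[0,1.2,0],1]

```text
time: 10.35
eef_pos: [0.5222, 0.0743, 0.1636]
tcp_rot: [0.429, 0.563, -0.563, -0.427]
contact_force: [-1.0, -2.7, 5.4]
opening: 0.152
```

Request:
step_arm:
  rows:
    - [[0,0,0],[0,0.4,0],1]
    - [[0,0,0],[0,0.8,0],1]
    - [[0,0,0],[0,1.2,0],1]

```text
time: 10.6
eef_pos: [0.5222, 0.0743, 0.1629]
tcp_rot: [0.429, 0.563, -0.563, -0.427]
contact_force: [-2.2, -2.8, 7.6]
opening: 0.154
```

The force is rising (7.6 N) and the descent is slowing, so this looks like contact. Smaller steps now.

Request:
step_arm:
  rows:
    - [[0,0,0],[0,0.3,0],1]
    - [[0,0,0],[0,0.3,0],1]

```text
time: 10.77
eef_pos: [0.5222, 0.0743, 0.1628]
tcp_rot: [0.429, 0.563, -0.563, -0.427]
contact_force: [-2.0, -2.4, 7.9]
opening: 0.152
```

```bash
python3 -c "
from h import *
for i in range(4):
  viewer.read_camera('side'); s=ctrl.get_state(); print(s['eef_pos'].round(5),s['contact_force'].round(2))
"
```

```text
[0.5222  0.07433 0.16274] [-2.17 -2.53  7.64]
[0.52219 0.07433 0.16274] [-2.51 -2.29  8.23]
[0.5222  0.0743  0.16275] [-1.76 -2.81  7.76]
[0.52218 0.07434 0.16272] [-1.77 -2.41  8.38]
```

Request:
step_arm:
  rows:
    - [[0,0,0],[0,0.4,0],1]
    - [[0,0,0],[0,0.8,0],1]
    - [[0,0,0],[0,0.8,0],1]

```text
time: 11.22
eef_pos: [0.5222, 0.0743, 0.1623]
tcp_rot: [0.429, 0.563, -0.563, -0.427]
contact_force: [-1.9, -2.3, 8.9]
opening: 0.154
```

```bash
python3 -c "
from h import *
for i in range(4):
  p,d=viewer.read_camera('side'); s=ctrl.get_state(); print(s['eef_pos'].round(5),s['contact_force'].round(2),s['wrist_torque'].round(3))
crop(p,260,170,64,64,10,'pics/side8.png')
plan((.5205,.075,.206),105.4)
"
```

```text
[0.52223 0.07433 0.16229] [-3.08 -3.24  9.37] [-0.316  0.419  0.163]
[0.52222 0.07432 0.16227] [-2.53 -2.7   8.76] [-0.362  0.384  0.149]
[0.52221 0.07433 0.16226] [-2.62 -2.36  9.32] [-0.348  0.409  0.142]
[0.52221 0.07434 0.16228] [-2.04 -2.26  8.84] [-0.356  0.374  0.176]
pos [0.5222 0.0743 0.1623] xdir 105.53 ydir [ 0.002 -0.001 -1.   ] zdir [-0.963 -0.268 -0.001] q [-0.05 -0.01  1.97 -0.    1.17 -1.89] t 11.4167 F [-2.04 -2.26  8.84] Tq [-0.356  0.374  0.176] op 0.152
turn deg [ 0.07  0.13 -0.09] shift mm [  1.  -43.7   1.4]
```

View pics/side8.png

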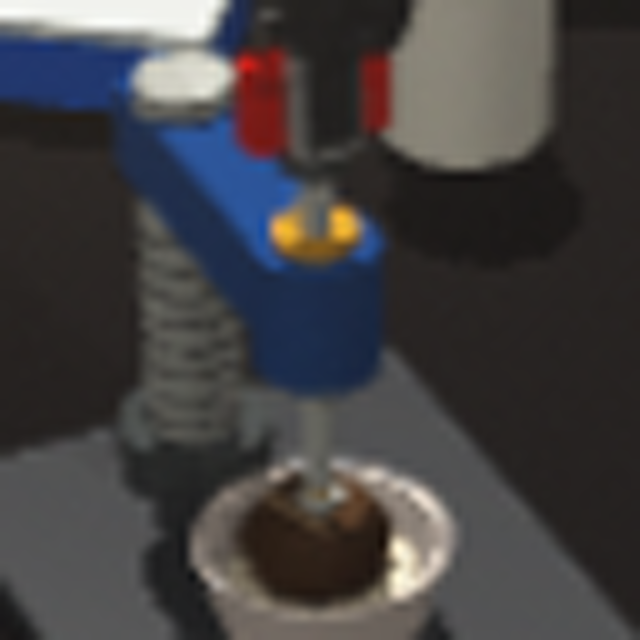

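The foot is on the stone at crop (322,497). The force went up 3.7 N over about 1.28 mm of spring, and both agree on roughly 3.8 N on the foot. Now I'll turn clockwise.

Request:
step_arm:
  rows:
    - [[0,3,0],[0,0,0],1]
    - [[0,8,0],[0,0,0],1]
    - [[0,13,0],[0,0,0],1]
    - [[0,18,0],[0,0,0],1]
    - [[0,23,0],[0,0,0],1]
    - [[0,28,0],[0,0,0],1]
    - [[0,33,0],[0,0,0],1]
    - [[0,37,0],[0,0,0],1]
    - [[0,40,0],[0,0,0],1]
    - [[0,40,0],[0,0,0],1]

```text
time: 12.25
eef_pos: [0.5222, 0.0745, 0.1623]
tcp_rot: [0.596, 0.382, -0.382, -0.595]
contact_force: [-2.6, -1.9, 9.7]
opening: 0.155
```

```bash
python3 -c "
from h import *
plan((.5205,.075,.206),105.4)
"
```

```text
pos [0.5222 0.0745 0.1623] xdir 65.38 ydir [ 0.002 -0.001 -1.   ] zdir [-0.909  0.417 -0.002] q [-0.05 -0.01  1.97 -0.    1.17 -1.19] t 12.25 F [-2.56 -1.87  9.71] Tq [-0.37   0.374 -0.162] op 0.155
turn deg [ 1.000e-01 -4.002e+01 -3.000e-02] shift mm [ -0.3 -43.7   1.7]
```

Request:
step_arm:
  rows:
    - [[0,3,0],[0,0,0],1]
    - [[0,8,0],[0,0,0],1]
    - [[0,13,0],[0,0,0],1]
    - [[0,18,0],[0,0,0],1]
    - [[0,23,0],[0,0,0],1]
    - [[0,27,0],[0,0,0],1]
    - [[0,30,0],[0,0,0],1]
    - [[0,33,0],[0,0,0],1]
    - [[0,34,0],[0,0,0],1]
    - [[0,34,0],[0,0,0],1]

```text
time: 13.08
eef_pos: [0.5223, 0.0746, 0.1622]
tcp_rot: [0.681, 0.192, -0.191, -0.68]
contact_force: [-2.2, -1.9, 8.9]
opening: 0.157
```

```bash
python3 -c "
from h import *
plan((.5205,.075,.206),105.4)
for n,r in(('side',(245,165,100,75)),('top',(200,160,100,75))):
  p,d=viewer.read_camera(n);crop(p,*r,8,f'pics/{n}9.png');np.savez(f'pics/{n}9.npz',p=p,d=d)
plan((.5205,.075,.206),105.4)
"
```

```text
pos [0.5223 0.0746 0.1622] xdir 31.47 ydir [ 0.002 -0.001 -1.   ] zdir [-0.522  0.853 -0.001] q [-0.05 -0.01  1.97 -0.    1.17 -0.6 ] t 13.0833 F [-2.24 -1.93  8.88] Tq [-0.349  0.453 -0.031] op 0.157
turn deg [ 1.100e-01 -7.393e+01  1.000e-02] shift mm [ -1.2 -43.8   1.2]
pos [0.5223 0.0746 0.1623] xdir 31.48 ydir [ 0.002 -0.    -1.   ] zdir [-0.522  0.853 -0.001] q [-0.05 -0.01  1.97 -0.    1.17 -0.6 ] t 13.1833 F [-2.78 -1.71  8.08] Tq [-0.319  0.372 -0.014] op 0.152
turn deg [ 1.100e-01 -7.392e+01  2.000e-02] shift mm [ -1.3 -43.7   1.2]
```

View pics/side9.png

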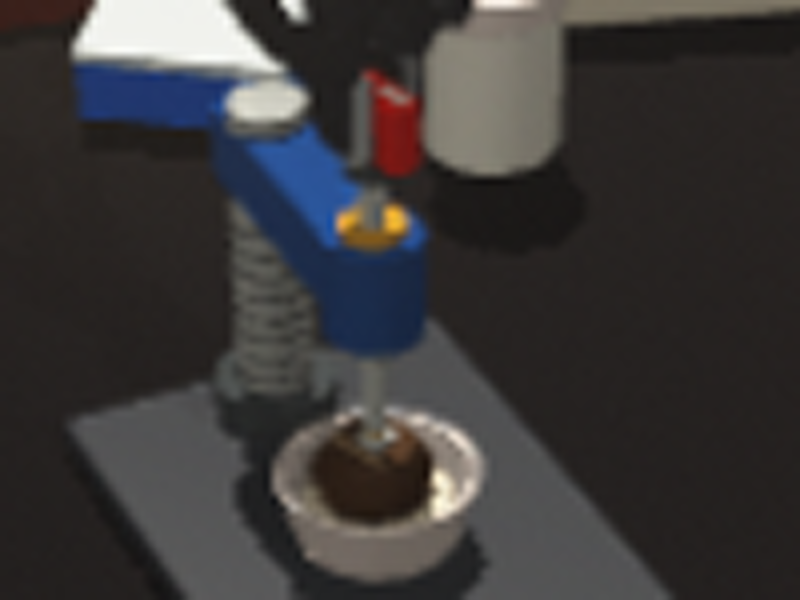

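View pics/top9.png

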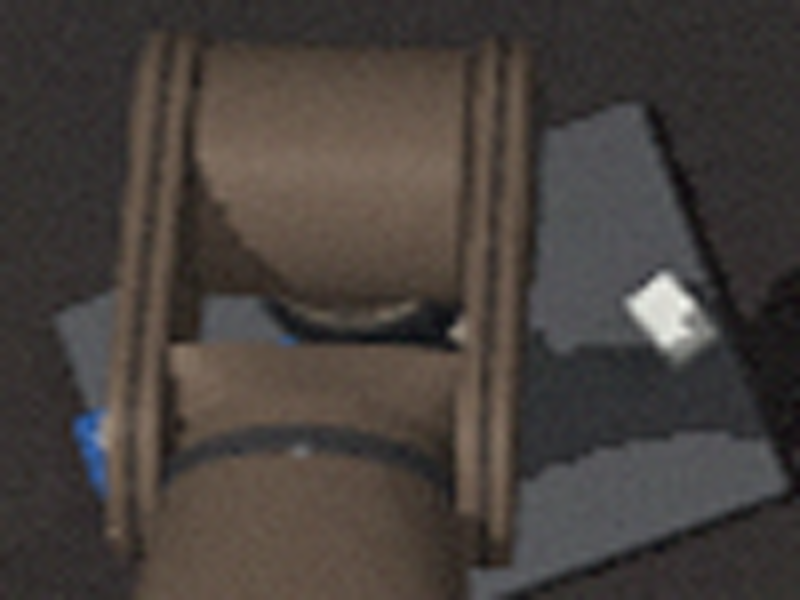

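The jaws turned 74.0° with the bar held flat between them (white mark at crop (393,92)). Even from a start of 0 that is 1.29 rad, past the 1.2 lock, and the stop wasn't hit. Height is unchanged. I'll unload the arm slightly, then let go.

Request:
step_arm:
  rows:
    - [[0,0,0],[0,-0.7,0],1]
    - [[0,0,0],[0,-1.4,0],1]
    - [[0,0,0],[0,-1.4,0],1]
    - [[0,0,0],[0,-1.4,0],1]

```text
time: 13.52
eef_pos: [0.5222, 0.0746, 0.1623]
tcp_rot: [0.681, 0.192, -0.191, -0.68]
contact_force: [1.7, -1.6, 5.2]
opening: 0.151
```

Request:
step_arm:
  rows:
    - [[0,0,0],[0,-0.7,0],1]
    - [[0,0,0],[0,-1,0],1]
    - [[0,0,0],[0,-1,0],0.7]
    - [[0,0,0],[0,-1,0],0.5]
    - [[0,0,0],[0,-1,0],0.2]
    - [[0,0,0],[0,-1,0],0]
    - [[0,0,0],[0,-1,0],0]
    - [[0,0,0],[0,-1,0],0]
    - [[0,0,0],[0,-1,0],0]

```text
time: 14.27
eef_pos: [0.5213, 0.0748, 0.1622]
tcp_rot: [-0.68, -0.192, 0.192, 0.681]
contact_force: [-0.1, 0.8, 0.6]
opening: 0.998
```

```bash
python3 -c "
from h import *
plan((.5205,.075,.206),105.4)
p,d=viewer.read_camera('side');crop(p,245,165,100,75,8,'pics/side10.png')
"
```

```text
pos [0.5213 0.0748 0.1622] xdir 31.5 ydir [-0.001  0.    -1.   ] zdir [-0.523  0.853  0.   ] q [-0.05 -0.01  1.98  0.    1.17 -0.6 ] t 14.2667 F [-0.12  0.81  0.61] Tq [-0.024 -0.036  0.015] op 0.998
turn deg [-3.00e-02 -7.39e+01 -0.00e+00] shift mm [ -0.6 -43.8   0.6]
```

View pics/side10.png

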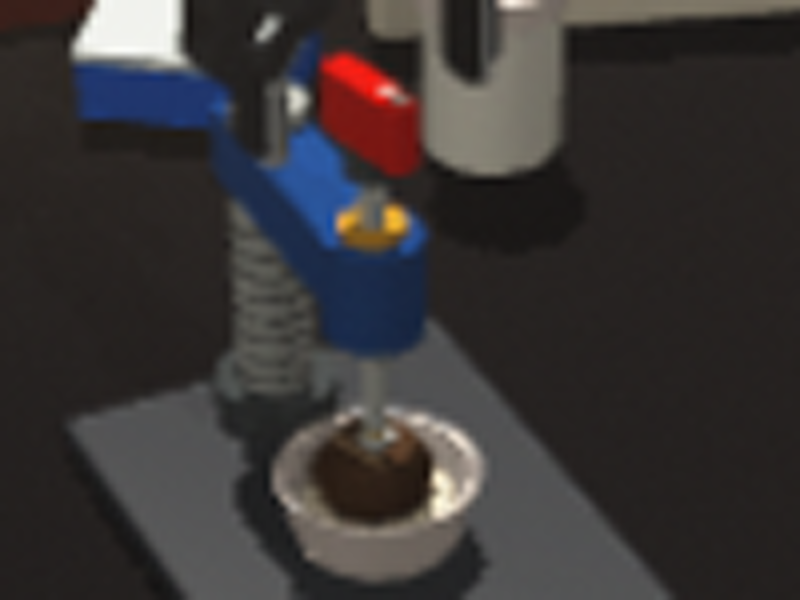

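The fingers are open and clear of the grip, and the force is about zero. Raising straight up, then aside for a final look.

Request:
step_arm:
  rows:
    - [[0,0,0],[0,-8,0],0]
    - [[0,0,0],[0,-20,0],0]
    - [[0,0,0],[0,-40,0],0]
    - [[0,0,0],[0,-65,0],0]
    - [[0,0,0],[0,-95,0],0]
    - [[0,0,0],[0,-125,0],0]
    - [[0,0,0],[0,-150,0],0]
    - [[0,0,0],[0,-160,0],0]

```text
time: 14.98
eef_pos: [0.5233, 0.0747, 0.3291]
tcp_rot: [0.682, 0.195, -0.189, -0.679]
contact_force: [-0.0, 0.0, 1.2]
opening: 0.994
```

Request:
step_arm:
  rows:
    - [[0,0,0],[20,0,30],0]
    - [[0,0,0],[35,0,60],0]
    - [[0,0,0],[50,0,90],0]
    - [[0,0,0],[65,0,120],0]
    - [[0,0,0],[80,0,150],0]
    - [[0,0,0],[95,0,180],0]
    - [[0,0,0],[105,0,205],0]
    - [[0,0,0],[105,0,205],0]

```text
time: 15.65
eef_pos: [0.5024, 0.3084, 0.3219]
tcp_rot: [-0.679, -0.193, 0.194, 0.681]
contact_force: [-0.4, 0.5, -0.3]
opening: 1.001
```

```bash
python3 -c "
from h import *
plan((.5205,.075,.206),105.4)
for n,r in(('side',(245,165,100,75)),('top',(200,160,100,75))):
  p,d=viewer.read_camera(n);crop(p,*r,8,f'pics/{n}11.png');cv2.imwrite(f'pics/{n}11f.png',p[:,:,::-1])
"
```

```text
pos [0.5024 0.3084 0.3219] xdir 31.78 ydir [-0.002  0.002 -1.   ] zdir [-0.527  0.85   0.002] q [ 0.38  0.03  1.65  0.    1.47 -0.18] t 15.65 F [-0.37  0.5  -0.34] Tq [ 0.052  0.045 -0.068] op 1.001
turn deg [-1.300e-01 -7.362e+01  5.000e-02] shift mm [-107.5  115.5 -208.2]
```

View pics/side11.png

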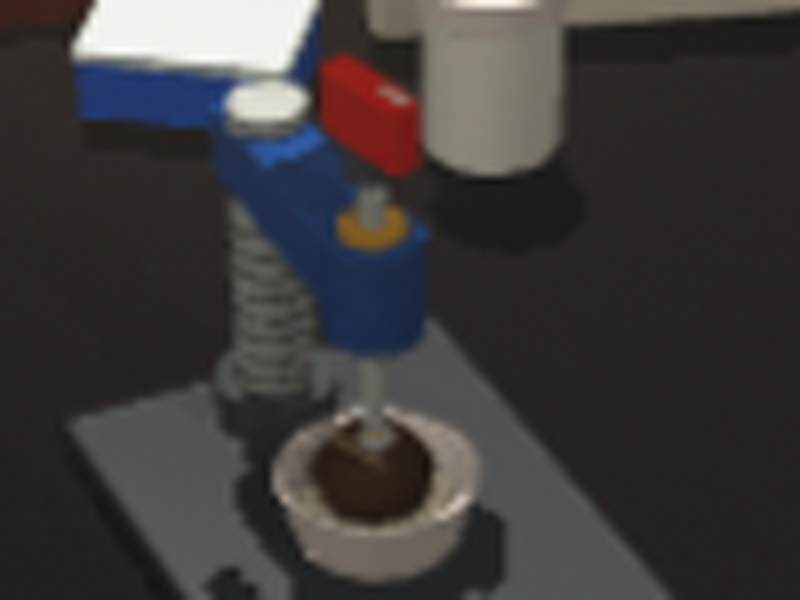

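View pics/top11.png

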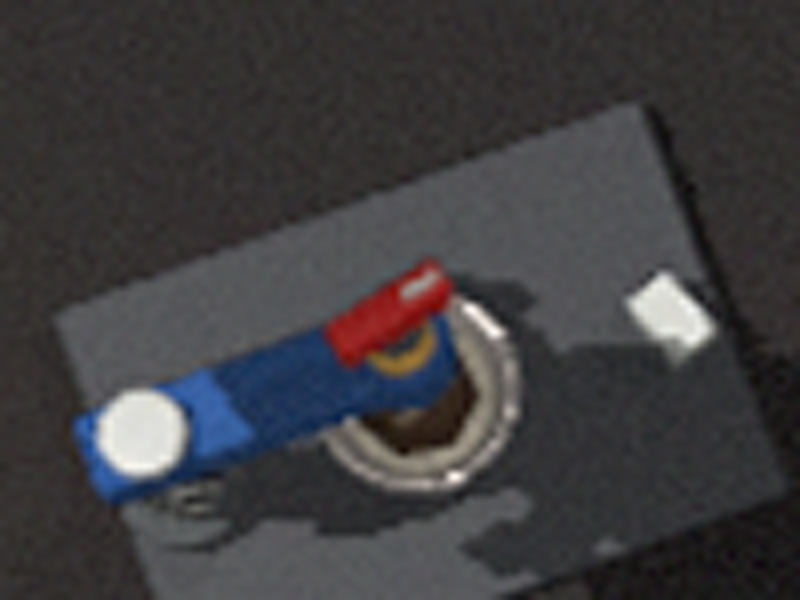

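View pics/top11f.png

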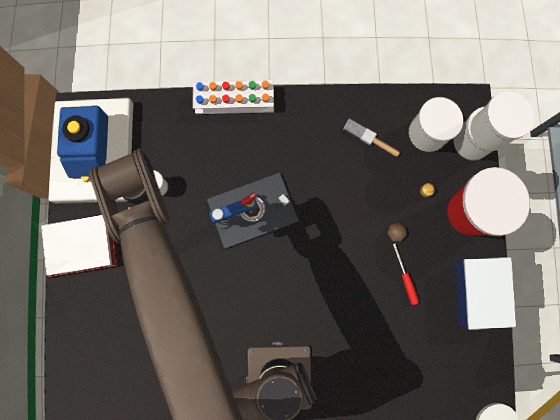

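The side view shows the foot still on the stone at crop (378,437) and the grip where I left it. The top view shows the bar at about −57 to −58° in the world, agreeing with the turn made. The other items haven't moved. Handing in.

```bash
python3 -c "
from plant import ctrl
print(ctrl.sign_off())"
```

```text
the job is handed in; nothing more can be done
None
```

The probe is down with its foot resting lightly on the stone, the grip is turned clockwise past the lock point, and the gripper has let go and moved clear. I handed it in at about 16 s; `sign_off()` gives no verdict.

- **Foot pressure:** Sliding took about 5.4 N before contact and about 9.1 N at the end. With about 1.28 mm of spring travel, both put the foot force at roughly 3.8 N, inside the 2–7 N range.
- **Lock:** The jaws turned 74.0° with the bar held flat, so the grip is at 1.29 rad or more, and about 1.35 rad allowing for where it started. The top picture after release agrees, showing the bar at about −57° in the world. I did not push it to the stop.
- **After release:** The reported height stayed at 162.2–162.3 mm through the turn and release. The last side picture still shows the foot on the stone, and the bystanders in the last pictures looked unmoved.

**What disagreed:** The pictures put the fingertips about 31 mm higher than the reported TCP position. Because of that, my first grasp shut on air just above the grip without touching it. I then set the height from the pictures, and the second grasp held (opening 0.155, about 13 mm).

The wrist torque about the vertical did not give a clear reading of the 0.15 N m turning resistance. The lock angle therefore rests on the measured turn and the picture.

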